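# Egg cups back onto their saucers

## Robot

A 6-joint arm with a two-finger parallel gripper is mounted at the origin on the work surface. World frame = base frame: x ahead of the robot, y to its left, z up, the work surface at z = 0. Lengths are in mm, angles in rad, forces in N, time in s.
With the tool pointing down it reaches from about 225 to 875 mm from the base axis. Payload 3.4 kg.
Tool frame: the origin (TCP) lies at the very end of the fingers, on their centre line; the grasp point (between the pads) lies 19 mm behind it (env.grip_depth is the distance from the TCP to the grasp point, in mm); z points along the fingers, y is the direction in which the jaws open and shut (so a half turn about z gives the same grasp; the last joint's range is limited). The gripper opens to 85 mm and grips with 20 to 120 N. Pads are 22 mm wide; open, the fingers measure 114 mm over their backs; the gripper's body (76 mm by 85 mm) begins 54 mm behind the grasp point. The pads swing forward as they close: fully open they stand 13 mm farther back than shut.
Start: joints at [-1.248, 0.276, 1.505, -0, 1.361, -0.121], TCP at [246.894, -519.332, 231.328] pointing down, gripper open.
Joint ranges: [-2.89, 2.89], [-0.75, 2.08], [0.22, 2.7], [-1.18, 4.32], [0.11, 2.71], [-2.7, 2.7]. Speed limits (rad/s): [2.57, 2.57, 3.14, 3.14, 3.14, 3.14].

## Interface

Orientations are given as a unit quaternion [x, y, z, w].
In Python, from bench import env, viewer gives the robot as it stands.
- The arm moves only by the tool servo_tool, never from a script. Its argument "targets" is a list of rows, each an object of numbers: "jaw": the finger opening in mm, from 0 to 85.4; "x", "y", "z": the shift along the tool's x, y, z in mm; "rx", "ry", "rz": the turn, a rotation vector about the tool's x, y, z in degrees. In form: [{"jaw": .., "x": .., "y": .., "z": .., "rx": .., "ry": .., "rz": ..}, ...]. A call has 1 to 5 rows; each row is the pose to reach, as a shift and turn from the pose commanded when the call began, along the tool's axes at that moment; what a row does not reach only later rows make up. A row lasts 1/8 s, in which the tool goes at most 62.5 mm and 10.7 degrees, less where a joint would pass 70% of its speed; a pose out of reach is approached as far as the arm can. A call with a gripper value outside its range is refused whole. The fingers move at their own pace and stop on an object; "force" is the grip in N (left out, the last holds). Time passes only in rows, so rows that repeat a pose let the fingers close. It gives the time, the measured TCP pose, the force and the opening at its end, in the units of the state.
- env.sense(): the state, without advancing time (a new reading comes with each control period).
- viewer.snapshot(name): name is "scene" or "top"; returns (picture, depth): 400x640x3 uint8, blue, green, red; 400x640 float32, mm along the optical axis (not along the pixel's ray), 0 where there is no reading.
- viewer.camera_params(name): a dict with "fx", "fy", "cx", "cy" (pixels), "T" (4x4, takes a point from camera to world coordinates). Camera axes: x right, y up, looking along -z (the intrinsics and any distortion apply to the point x, -y, -z); pixel columns grow to the right and rows downward; lengths in mm; the calibration is good to about 2 mm. A picture is of the moment at which its call begins. camera_params takes no time and is no camera call.
- env.hand_in(): hands the job in, once; it reports no verdict.
The state is a dict: "clock": time; "joints": joint angles; "dq": joint speeds; "joint_torque": joint torques, N m; "tcp_pos": TCP position; "orientation": TCP orientation; "ft_force": force on the tool from outside, world axes, zero at the start; "moment": the same for the moment, N m; "gripper_width": finger opening in mm.
Only numpy, scipy, OpenCV 4.12 (cv2) and the standard library are available. Lean on these libraries where they do the work, as an engineer would, in place of code of your own. Each camera call takes 0.05 s, during which the arm holds its last target. There are 200 camera calls.

## Task

The egg cups have drained: stand each of the four egg cups upright in the middle of the saucer of its own colour, setting it down rather than dropping it and keeping it upright on the way. Leave the red beaker and the green mug standing where they are.

Things in the scene. Friction and masses are not known exactly. Their poses are not given: they have to be found in the camera images.
- red_cup_center (a point): Centre of the red ceramic egg cup: a small, round, open cup, red all over, without a handle, 60 mm high, standing upright on the board. The point lies on its axis half-way up, 30 mm above its underside. Round foot 42 mm across; waist 28 mm across at 16 mm high; straight-sided bowl 48 mm across (wall 4 mm, open at the top) from 22 mm high to the rim at 60 mm. z is its axis, up. 60 to 130 g.
- red_saucer_well (a point): Middle of the flat well of the red saucer: a shallow red round dish, 108 mm across, fixed to the board. The point is on the upper face of the well, 5 mm above the saucer's underside; the flat well is about 70 mm across, the sloping edge rises to 10 mm above the underside. A cup set here has its centre 30 mm above this point. z is up.
- yellow_cup_center (a point): Centre of the yellow ceramic egg cup: a small, round, open cup, yellow all over, without a handle, 60 mm high, standing upright on the board. The point lies on its axis half-way up, 30 mm above its underside. Round foot 42 mm across; waist 28 mm across at 16 mm high; straight-sided bowl 48 mm across (wall 4 mm, open at the top) from 22 mm high to the rim at 60 mm. z is its axis, up. 60 to 130 g.
- yellow_saucer_well (a point): Middle of the flat well of the yellow saucer: a shallow yellow round dish, 108 mm across, fixed to the board. The point is on the upper face of the well, 5 mm above the saucer's underside; the flat well is about 70 mm across, the sloping edge rises to 10 mm above the underside. A cup set here has its centre 30 mm above this point. z is up.
- blue_cup_center (a point): Centre of the blue ceramic egg cup: a small, round, open cup, blue all over, without a handle, 60 mm high, standing upright on the board. The point lies on its axis half-way up, 30 mm above its underside. Round foot 42 mm across; waist 28 mm across at 16 mm high; straight-sided bowl 48 mm across (wall 4 mm, open at the top) from 22 mm high to the rim at 60 mm. z is its axis, up. 60 to 130 g.
- blue_saucer_well (a point): Middle of the flat well of the blue saucer: a shallow blue round dish, 108 mm across, fixed to the board. The point is on the upper face of the well, 5 mm above the saucer's underside; the flat well is about 70 mm across, the sloping edge rises to 10 mm above the underside. A cup set here has its centre 30 mm above this point. z is up.
- green_cup_center (a point): Centre of the green ceramic egg cup: a small, round, open cup, green all over, without a handle, 60 mm high, standing upright on the board. The point lies on its axis half-way up, 30 mm above its underside. Round foot 42 mm across; waist 28 mm across at 16 mm high; straight-sided bowl 48 mm across (wall 4 mm, open at the top) from 22 mm high to the rim at 60 mm. z is its axis, up. 60 to 130 g.
- green_saucer_well (a point): Middle of the flat well of the green saucer: a shallow green round dish, 108 mm across, fixed to the board. The point is on the upper face of the well, 5 mm above the saucer's underside; the flat well is about 70 mm across, the sloping edge rises to 10 mm above the underside. A cup set here has its centre 30 mm above this point. z is up.
- beaker_center (a point): Centre (half-way up) of the red plastic beaker, not an egg cup: 64 mm across the rim and 80 mm high, no handle, taller and wider than the egg cups; the point is 40 mm above its underside. It stays where it is.
- mug_center (a point): Centre (half-way up) of the dark green ceramic mug: 74 mm across and 80 mm high, with a handle on its side (its own +y) that points roughly towards the robot and ends about 75 mm from the axis; the point is 40 mm above its underside. It stays where it is.
Things that resemble listed ones, but are neither listed nor needed, are in the scene too. Of the things like the part that bears yellow_cup_center, leave any that is black or grey; of the rest the larger one is meant.

How it is judged:
By the outcome, as a careful person would: the job done as asked, in the order asked, and still so for the second after the job is handed in, with the robot touching nothing.
It also fails if it takes over 115 s, if anything falls off the work surface, if the arm or the gripper's body presses on something with over 40 N, if the wrist force passes 120 N, or if a joint passes its speed limit or range.

## Working session

There is one attempt and no reset: what is moved stays moved. The work goes in short steps, Python scripts to look and compute and a tool call to move; the robot and the scene stay as the last step left them, time stands still between calls to the robot, and variables do not carry over. Pictures are saved under pics/ and viewed, on a budget of 14 in all, crops included, one or two more only if the job needs it, and the job is handed in when it is done.

Besides the shell and the picture viewer there is one more tool, called after "Emit:" as name(argument=value, ...), one argument or row to a line, values as JSON. servo_tool: Moves the arm, as the interface text tells. Its arguments: {"type":"object","properties":{"targets":{"type":"array"},"force":{"type":"number"}},"required":["targets"]}

```bash
mkdir -p pics; ls
python3 - <<'E'
from bench import env, viewer
import cv2, numpy as np
for n in("scene","top"):
    p,d=viewer.snapshot(n); cv2.imwrite(f"pics/{n}0.png",p); np.save(f"{n}0.npy",d)
    c=viewer.camera_params(n); print(n,{k:(np.round(v,3).tolist()) for k,v in c.items()})
s=env.sense();print({k:np.round(v,3).tolist() for k,v in s.items()})
E
```

```text
pics
scene {'fx': 379.982, 'fy': 379.982, 'cx': 325.54, 'cy': 199.082, 'T': [[0.663, -0.443, 0.603, 1031.816], [0.748, 0.394, -0.534, -571.493], [-0.001, 0.805, 0.593, 624.752], [0.0, 0.0, 0.0, 1.0]]}
top {'fx': 439.136, 'fy': 439.136, 'cx': 316.157, 'cy': 195.163, 'T': [[0.016, 0.995, -0.095, 342.226], [-0.999, 0.019, 0.034, -46.147], [0.035, 0.095, 0.995, 1134.778], [0.0, 0.0, 0.0, 1.0]]}
{'clock': 0.1, 'joints': [-1.248, 0.277, 1.506, 0.0, 1.361, -0.121], 'dq': [0.0, -0.003, -0.004, 0.001, -0.0, 0.001], 'joint_torque': [0.001, -41.77, -24.641, -0.0, 0.006, 0.0], 'tcp_pos': [246.738, -518.862, 230.519], 'orientation': [0.975, 0.22, -0.0, -0.001], 'ft_force': [0.742, -0.137, -0.1], 'moment': [0.017, 0.063, 0.021], 'gripper_width': 85.542}
```

View pics/top0.png

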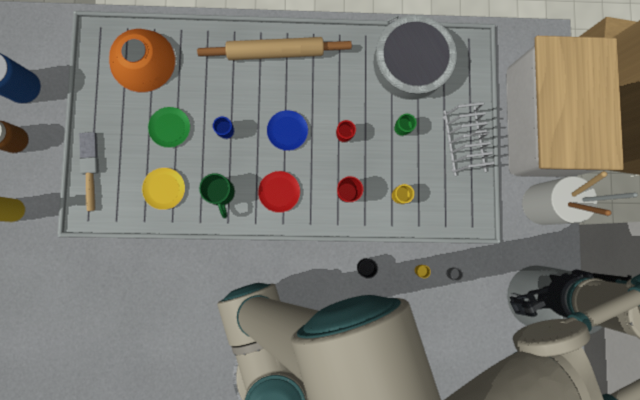

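View pics/scene0.png

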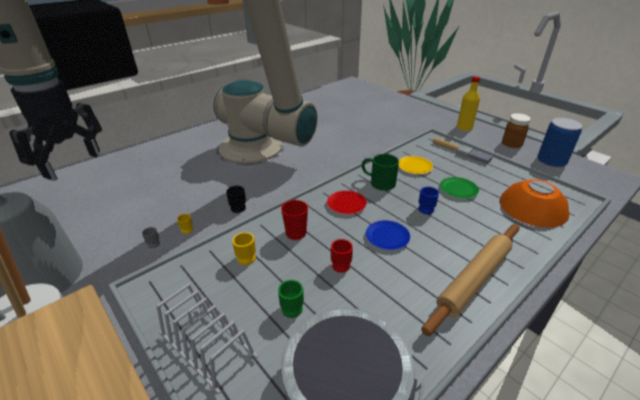

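The top view shows the cups at green (405,124), red (346,130), yellow (403,193) and blue (223,127). The saucers are at green (169,127), blue (288,130), red (280,192) and yellow (164,188). The beaker is at (350,189) and the mug at (216,190). The small yellow and black/grey cups off the board, around (423,271), are decoys. The scene view shows the same layout.

```bash
cat > m.py <<'E'
import numpy as np, cv2
from bench import env, viewer
from scipy.optimize import least_squares
def cloud(n,d):
    c=viewer.camera_params(n); v,u=np.mgrid[:d.shape[0],:d.shape[1]]
    P=np.stack([(u-c["cx"])/c["fx"]*d,-(v-c["cy"])/c["fy"]*d,-d],-1)
    return P@c["T"][:3,:3].T+c["T"][:3,3]
def project(n,p):
    c=viewer.camera_params(n); q=np.linalg.inv(c["T"])@np.append(p,1)
    return c["cx"]+c["fx"]*q[0]/-q[2], c["cy"]-c["fy"]*q[1]/-q[2]
H={"red":[(0,8),(172,180)],"yellow":[(18,35)],"blue":[(108,130)],"green":[(50,85)]}
def mask(img,col):
    h=cv2.cvtColor(img,cv2.COLOR_BGR2HSV); m=np.zeros(h.shape[:2],np.uint8)
    for a,b in H[col]: m|=cv2.inRange(h,(a,110,40),(b,255,255))
    return m
E
python3 - <<'E'
from m import *
for n in("top","scene"):
    img=cv2.imread(f"pics/{n}0.png"); d=np.load(f"{n}0.npy"); W=cloud(n,d)
    b=W[(W[...,0]>260)&(W[...,0]<520)&(W[...,1]>-300)&(W[...,1]<300)&(d>0)&(abs(W[...,2])<40)]
    g=cv2.cvtColor(img,cv2.COLOR_BGR2HSV)[...,1][(W[...,0]>260)&(W[...,0]<520)&(W[...,1]>-300)&(W[...,1]<300)&(d>0)&(abs(W[...,2])<40)]
    bb=b[g<50]; print(n,"board z med",np.round(np.percentile(bb[:,2],[10,50,90]),1))
    A=np.c_[bb[:,:2],np.ones(len(bb))]; print(" plane",np.linalg.lstsq(A,bb[:,2],rcond=None)[0])
    for col in H:
        k,l,st,ce=cv2.connectedComponentsWithStats(mask(img,col))
        for i in range(1,k):
            if st[i,4]<120: continue
            p=W[(l==i)&(d>0)]
            z=np.percentile(p[:,2],95); q=p[p[:,2]>z-6]
            if np.ptp(p[:,0])>250 or p[:,0].mean()<100 or p[:,0].mean()>700: continue
            r=least_squares(lambda t:np.hypot(q[:,0]-t[0],q[:,1]-t[1])-t[2],[*q[:,:2].mean(0),30],loss="soft_l1").x
            lo,hi=np.percentile(q[:,:2],[1,99],axis=0)
            print(" ",col,st[i,4],"px",ce[i].round(),"ztop",z.round(1),"mid",((lo+hi)/2).round(1),"ext",(hi-lo).round(1),"circ",r.round(1))
E
```

```text
top board z med [-0.7  7.1 11.6]
 plane [ 3.22935034e-02 -1.82215035e-03 -5.82872346e+00]
  red 331 px [345. 130.] ztop 69.6 mid [ 610.8 -153.8] ext [45.7 44.6] circ [ 610.3 -154.2   21.6]
  red 1361 px [279. 191.] ztop 19.2 mid [457.5  11.2] ext [100.1 101.6] circ [458.8  11.4  42.2]
  red 540 px [350. 189.] ztop 89.1 mid [ 459.2 -162.7] ext [58.5 63. ] circ [ 459.1 -162.3   29.8]
  yellow 1414 px [163. 188.] ztop 18.7 mid [459.7 303.5] ext [ 99.8 102. ] circ [459.9 304.7  42.3]
  yellow 349 px [403. 194.] ztop 70.1 mid [ 453.6 -298.6] ext [45.  45.1] circ [ 452.9 -299.1   21.8]
  yellow 509 px [ 11. 209.] ztop 87.5 mid [400.1 653.1] ext [37.  10.5] circ [398.8 677.3  27.5]
  yellow 168 px [423. 271.] ztop 43.5 mid [ 263.  -353.5] ext [29.7 31. ] circ [ 262.4 -353.    15. ]
  blue 493 px [21. 86.] ztop 113.3 mid [698.4 647.8] ext [43.4 28. ] circ [719.7 682.6  47.2]
  blue 1293 px [287. 130.] ztop 18.9 mid [617.6  -5. ] ext [100.3 100.3] circ [619.2  -4.8  42. ]
  blue 350 px [223. 127.] ztop 68.9 mid [611.8 152.5] ext [45.6 44.4] circ [612.  152.1  21.7]
  green 1300 px [169. 127.]
[... 741 characters left out ...]
7.   41. ]
  yellow 248 px [185. 223.] ztop 39.5 mid [ 264.4 -354.4] ext [33.9 31.2] circ [ 264.1 -354.2   14.9]
  yellow 624 px [244. 248.] ztop 65.9 mid [ 455.3 -300.2] ext [47.2 46.6] circ [ 455.6 -300.6   21.9]
  blue 435 px [428. 199.] ztop 65.9 mid [615.  150.4] ext [45.3 46.7] circ [614.9 150.7  21.7]
  blue 1040 px [388. 235.] ztop 16.0 mid [617.3  -6.2] ext [100.1  99.3] circ [614.9  -2.6  38.5]
  green 699 px [383. 171.] ztop 84.8 mid [458.2 158.3] ext [69.1 71.2] circ [457.2 159.   34.6]
  green 603 px [459. 187.] ztop 15.2 mid [618.2 299.4] ext [96.3 94. ] circ [616.4 302.4  37.3]
  green 755 px [291. 298.] ztop 66.5 mid [ 633.8 -308.2] ext [46.2 45.3] circ [ 633.9 -308.    21.7]
```

Emit:
servo_tool(
  targets=[
    {"jaw":80,"x":50,"y":-3,"z":0,"rz":8},
    {"jaw":80,"x":110,"y":-6,"z":0,"rz":17},
    {"jaw":80,"x":170,"y":-9,"z":0,"rz":25.4},
    {"jaw":80,"x":230,"y":-12,"z":0,"rz":25.4},
    {"jaw":80,"x":280,"y":-15,"z":0,"rz":25.4},
  ],
  force=40,
)

```text
validation failed for argument at $.ta...
```

Run:
```python
from m import *
for n in("top","scene"):
    W=cloud(n,np.load(n+"0.npy")); 
    for a,(x0,x1,y0,y1) in {"pot":(640,760,-420,-180),"rack":(520,690,-520,-360),"orange":(640,760,180,420)}.items():
        p=W[(W[...,0]>x0)&(W[...,0]<x1)&(W[...,1]>y0)&(W[...,1]<y1)&(W[...,2]>45)]
        p=p[np.hypot(p[:,0]-632,p[:,1]+307)>30]
        if len(p): print(n,a,len(p),p.min(0).round(),p.max(0).round())
```

```text
top pot 1213 [ 667. -420.   45.] [ 760. -241.   80.]
top rack 723 [ 520. -516.   46.] [ 680. -420.  130.]
top orange 543 [723. 319.  45.] [760. 420.  74.]
scene pot 2089 [ 707. -418.   68.] [ 760. -243.   75.]
scene rack 1934 [ 520. -520.   45.] [ 683. -421.  126.]
scene orange 137 [731. 319.  45.] [760. 391.  69.]
```

Emit:
servo_tool(
  targets=[
    {"jaw":80,"x":50,"y":-3,"z":0,"rx":0,"ry":0,"rz":8},
    {"jaw":80,"x":110,"y":-6,"z":0,"rx":0,"ry":0,"rz":17},
    {"jaw":80,"x":170,"y":-9,"z":0,"rx":0,"ry":0,"rz":25.4},
    {"jaw":80,"x":230,"y":-12,"z":0,"rx":0,"ry":0,"rz":25.4},
    {"jaw":80,"x":280,"y":-15,"z":0,"rx":0,"ry":0,"rz":25.4},
  ],
  force=40,
)

```text
clock: 0.72
tcp_pos: [495.1, -384.0, 230.8]
orientation: [1.0, 0.001, -0.0, -0.0]
ft_force: [0.1, -1.1, 0.0]
gripper_width: 79.9
```

Emit:
servo_tool(
  targets=[
    {"jaw":80,"x":45,"y":-26,"z":20,"rx":0,"ry":0,"rz":0},
    {"jaw":80,"x":92,"y":-51,"z":50,"rx":0,"ry":0,"rz":0},
    {"jaw":80,"x":137,"y":-77,"z":80,"rx":0,"ry":0,"rz":0},
    {"jaw":80,"x":137,"y":-77,"z":100,"rx":0,"ry":0,"rz":0},
    {"jaw":80,"x":137,"y":-77,"z":100,"rx":0,"ry":0,"rz":0},
  ],
)

```text
clock: 1.35
tcp_pos: [629.2, -307.1, 128.4]
orientation: [1.0, 0.001, -0.003, -0.001]
ft_force: [0.2, 0.8, -0.5]
gripper_width: 80.0
```

Run:
```python
from m import *
p,d=viewer.snapshot("scene"); u,v=map(int,project("scene",[632,-307,70]))
cv2.imwrite("pics/a1.png",cv2.resize(p[max(0,v-100):v+80,u-120:u+120],None,fx=3,fy=3)); print(env.sense()["tcp_pos"],u,v)
```

```text
[ 629.7451115  -308.1228299   130.17448842] 289 287
```

View pics/a1.png

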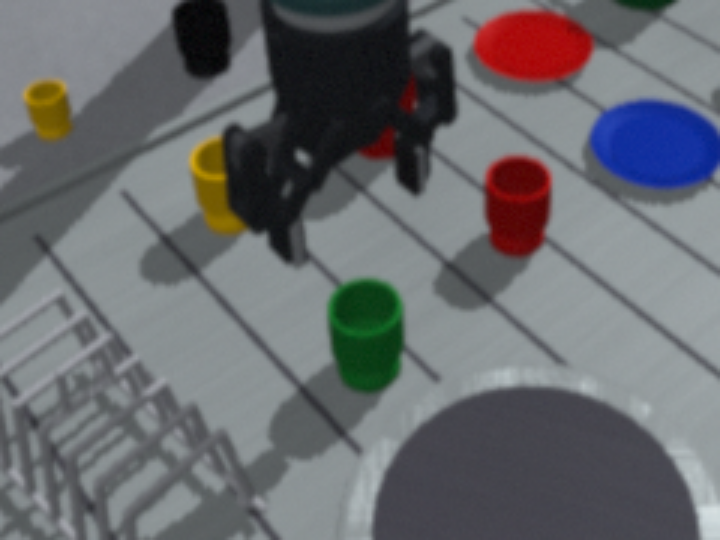

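Emit:
servo_tool(
  targets=[
    {"jaw":80,"x":2,"y":-1,"z":30,"rx":0,"ry":0,"rz":0},
    {"jaw":80,"x":2,"y":-1,"z":60,"rx":0,"ry":0,"rz":0},
    {"jaw":80,"x":2,"y":-1,"z":85,"rx":0,"ry":0,"rz":0},
    {"jaw":80,"x":2,"y":-1,"z":99,"rx":0,"ry":0,"rz":0},
    {"jaw":80,"x":2,"y":-1,"z":99,"rx":0,"ry":0,"rz":0},
  ],
)

```text
clock: 2.02
tcp_pos: [631.8, -307.9, 32.3]
orientation: [1.0, -0.0, -0.0, -0.0]
ft_force: [-0.8, -0.8, -1.1]
gripper_width: 80.0
```

Emit:
servo_tool(
  targets=[
    {"jaw":60,"x":0,"y":0,"z":0,"rx":0,"ry":0,"rz":0},
    {"jaw":54,"x":0,"y":0,"z":0,"rx":0,"ry":0,"rz":0},
    {"jaw":50,"x":0,"y":0,"z":0,"rx":0,"ry":0,"rz":0},
    {"jaw":42,"x":0,"y":0,"z":0,"rx":0,"ry":0,"rz":0},
    {"jaw":42,"x":0,"y":0,"z":0,"rx":0,"ry":0,"rz":0},
  ],
  force=30,
)

```text
clock: 2.65
tcp_pos: [632.8, -307.7, 33.4]
orientation: [1.0, 0.0, 0.001, 0.0]
ft_force: [-0.7, 0.9, 5.3]
gripper_width: 48.1
```

Emit:
servo_tool(
  targets=[
    {"jaw":42,"x":0,"y":0,"z":-10,"rx":0,"ry":0,"rz":0},
    {"jaw":42,"x":0,"y":0,"z":-30,"rx":0,"ry":0,"rz":0},
    {"jaw":42,"x":0,"y":0,"z":-60,"rx":0,"ry":0,"rz":0},
    {"jaw":42,"x":0,"y":0,"z":-90,"rx":0,"ry":0,"rz":0},
    {"jaw":42,"x":0,"y":0,"z":-105,"rx":0,"ry":0,"rz":0},
  ],
)

```text
clock: 3.28
tcp_pos: [632.8, -307.9, 139.1]
orientation: [1.0, 0.0, 0.001, 0.001]
ft_force: [0.2, 1.4, -2.1]
gripper_width: 47.6
```

Emit:
servo_tool(
  targets=[
    {"jaw":42,"x":0,"y":-15,"z":0,"rx":0,"ry":0,"rz":0},
    {"jaw":42,"x":0,"y":-45,"z":0,"rx":0,"ry":0,"rz":0},
    {"jaw":42,"x":0,"y":-85,"z":0,"rx":0,"ry":0,"rz":0},
    {"jaw":42,"x":0,"y":-130,"z":0,"rx":0,"ry":0,"rz":0},
    {"jaw":42,"x":0,"y":-175,"z":0,"rx":0,"ry":0,"rz":0},
  ],
)

```text
clock: 3.9
tcp_pos: [630.6, -129.7, 135.3]
orientation: [1.0, 0.0, -0.002, -0.001]
ft_force: [-0.3, -0.9, -1.8]
gripper_width: 47.8
```

Run:
```python
from m import *
p,d=viewer.snapshot("scene"); cv2.imwrite("pics/a2.png",cv2.resize(p[60:340,180:560],None,fx=2,fy=2)); s=env.sense(); print(s["tcp_pos"],s["gripper_width"])
```

```text
[ 629.83614517 -122.95973072  135.37293725] 47.79429749828813
```

View pics/a2.png

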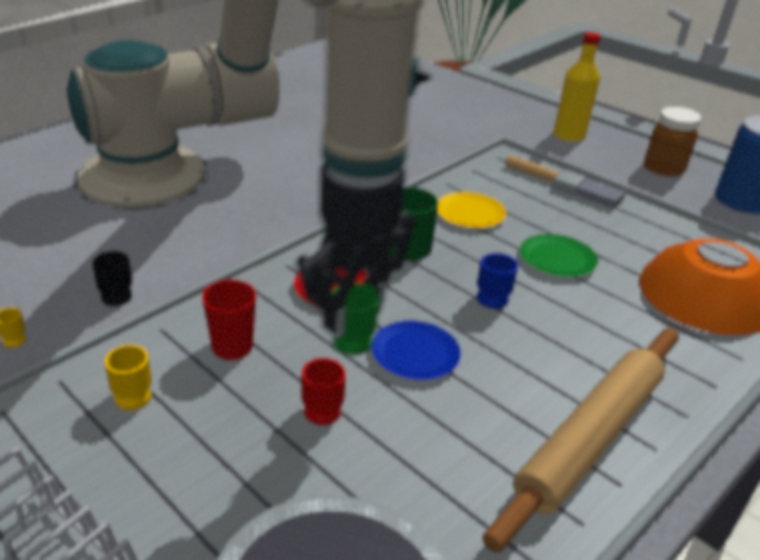

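The green cup is held upright at (358,318) and the other objects are undisturbed. I'll carry on to the green saucer.

Emit:
servo_tool(
  targets=[
    {"jaw":42,"x":-2,"y":-25,"z":0,"rx":0,"ry":0,"rz":0},
    {"jaw":42,"x":-5,"y":-70,"z":0,"rx":0,"ry":0,"rz":0},
    {"jaw":42,"x":-8,"y":-120,"z":0,"rx":0,"ry":0,"rz":0},
    {"jaw":42,"x":-11,"y":-170,"z":0,"rx":0,"ry":0,"rz":0},
    {"jaw":42,"x":-14,"y":-220,"z":0,"rx":0,"ry":0,"rz":0},
  ],
)

```text
clock: 4.58
tcp_pos: [616.9, 89.5, 136.3]
orientation: [1.0, -0.0, -0.001, -0.0]
ft_force: [0.3, 0.1, -0.8]
gripper_width: 47.8
```

Emit:
servo_tool(
  targets=[
    {"jaw":42,"x":0,"y":-50,"z":0,"rx":0,"ry":0,"rz":0},
    {"jaw":42,"x":0,"y":-100,"z":0,"rx":0,"ry":0,"rz":0},
    {"jaw":42,"x":0,"y":-145,"z":0,"rx":0,"ry":0,"rz":0},
    {"jaw":42,"x":0,"y":-185,"z":0,"rx":0,"ry":0,"rz":0},
    {"jaw":42,"x":0,"y":-205,"z":0,"rx":0,"ry":0,"rz":0},
  ],
)

```text
clock: 5.2
tcp_pos: [616.7, 294.6, 136.1]
orientation: [1.0, 0.001, -0.001, 0.0]
ft_force: [0.4, -0.0, -1.3]
gripper_width: 47.6
```

Emit:
servo_tool(
  targets=[
    {"jaw":42,"x":0,"y":0,"z":0,"rx":0,"ry":0,"rz":0},
    {"jaw":42,"x":0,"y":0,"z":10,"rx":0,"ry":0,"rz":0},
    {"jaw":42,"x":0,"y":0,"z":30,"rx":0,"ry":0,"rz":0},
    {"jaw":42,"x":0,"y":0,"z":50,"rx":0,"ry":0,"rz":0},
    {"jaw":42,"x":0,"y":0,"z":60,"rx":0,"ry":0,"rz":0},
  ],
)

```text
clock: 5.82
tcp_pos: [617.3, 290.3, 75.5]
orientation: [1.0, -0.001, -0.001, 0.001]
ft_force: [0.9, -1.2, -0.9]
gripper_width: 47.7
```

Emit:
servo_tool(
  targets=[
    {"jaw":42,"x":0,"y":0,"z":0,"rx":0,"ry":0,"rz":0},
    {"jaw":42,"x":0,"y":0,"z":0,"rx":0,"ry":0,"rz":0},
  ],
)

```text
clock: 6.08
tcp_pos: [618.7, 292.2, 78.0]
orientation: [1.0, -0.0, 0.001, -0.0]
ft_force: [-0.3, -0.3, -0.2]
gripper_width: 47.8
```

Emit:
servo_tool(
  targets=[
    {"jaw":42,"x":0,"y":-3,"z":12,"rx":0,"ry":0,"rz":0},
    {"jaw":42,"x":0,"y":-7,"z":24,"rx":0,"ry":0,"rz":0},
    {"jaw":42,"x":0,"y":-7,"z":32,"rx":0,"ry":0,"rz":0},
    {"jaw":42,"x":0,"y":-7,"z":36,"rx":0,"ry":0,"rz":0},
    {"jaw":42,"x":0,"y":-7,"z":36,"rx":0,"ry":0,"rz":0},
  ],
)

```text
clock: 6.7
tcp_pos: [617.8, 299.4, 40.7]
orientation: [1.0, 0.0, -0.0, 0.0]
ft_force: [0.2, -0.3, -1.2]
gripper_width: 47.5
```

Emit:
servo_tool(
  targets=[
    {"jaw":42,"x":0,"y":0,"z":1,"rx":0,"ry":0,"rz":0},
    {"jaw":42,"x":0,"y":0,"z":2,"rx":0,"ry":0,"rz":0},
    {"jaw":42,"x":0,"y":0,"z":2,"rx":0,"ry":0,"rz":0},
  ],
)

```text
clock: 7.08
tcp_pos: [618.1, 299.4, 39.4]
orientation: [1.0, 0.0, 0.0, 0.0]
ft_force: [0.6, 0.1, -0.8]
gripper_width: 47.6
```

Continue down in 1 mm steps until contact.

Emit:
servo_tool(
  targets=[
    {"jaw":42,"x":0,"y":0,"z":1,"rx":0,"ry":0,"rz":0},
    {"jaw":42,"x":0,"y":0,"z":1,"rx":0,"ry":0,"rz":0},
  ],
)

```text
clock: 7.32
tcp_pos: [618.2, 299.5, 38.4]
orientation: [1.0, 0.0, 0.0, -0.0]
ft_force: [0.5, -0.2, 0.1]
gripper_width: 47.8
```

Emit:
servo_tool(
  targets=[
    {"jaw":42,"x":0,"y":0,"z":1,"rx":0,"ry":0,"rz":0},
    {"jaw":42,"x":0,"y":0,"z":1,"rx":0,"ry":0,"rz":0},
  ],
)

```text
clock: 7.58
tcp_pos: [618.2, 299.5, 38.4]
orientation: [1.0, 0.0, 0.0, -0.0]
ft_force: [-1.0, -0.4, 4.6]
gripper_width: 47.6
```

Emit:
servo_tool(
  targets=[
    {"jaw":49,"x":0,"y":0,"z":0,"rx":0,"ry":0,"rz":0},
    {"jaw":52,"x":0,"y":0,"z":0,"rx":0,"ry":0,"rz":0},
    {"jaw":60,"x":0,"y":0,"z":0,"rx":0,"ry":0,"rz":0},
    {"jaw":75,"x":0,"y":0,"z":0,"rx":0,"ry":0,"rz":0},
    {"jaw":80,"x":0,"y":0,"z":0,"rx":0,"ry":0,"rz":0},
  ],
)

```text
clock: 8.2
tcp_pos: [618.0, 299.5, 37.2]
orientation: [1.0, 0.0, -0.0, 0.0]
ft_force: [-0.2, -0.3, 1.0]
gripper_width: 80.2
```

Emit:
servo_tool(
  targets=[
    {"jaw":80,"x":0,"y":0,"z":-15,"rx":0,"ry":0,"rz":0},
    {"jaw":80,"x":0,"y":0,"z":-40,"rx":0,"ry":0,"rz":0},
    {"jaw":80,"x":0,"y":0,"z":-70,"rx":0,"ry":0,"rz":0},
    {"jaw":80,"x":0,"y":0,"z":-95,"rx":0,"ry":0,"rz":0},
    {"jaw":80,"x":0,"y":0,"z":-100,"rx":0,"ry":0,"rz":0},
  ],
)

```text
clock: 8.82
tcp_pos: [619.5, 300.1, 140.6]
orientation: [1.0, 0.0, 0.003, -0.001]
ft_force: [-0.6, 0.2, -0.2]
gripper_width: 80.1
```

Emit:
servo_tool(
  targets=[
    {"jaw":80,"x":-1,"y":30,"z":0,"rx":0,"ry":0,"rz":0},
    {"jaw":80,"x":-2,"y":70,"z":0,"rx":0,"ry":0,"rz":0},
    {"jaw":80,"x":-3,"y":110,"z":0,"rx":0,"ry":0,"rz":0},
    {"jaw":80,"x":-4,"y":140,"z":0,"rx":0,"ry":0,"rz":0},
    {"jaw":80,"x":-5,"y":148,"z":0,"rx":0,"ry":0,"rz":0},
  ],
)

```text
clock: 9.45
tcp_pos: [612.6, 149.8, 136.8]
orientation: [1.0, -0.001, -0.001, 0.0]
ft_force: [0.4, 0.4, -0.2]
gripper_width: 80.3
```

Emit:
servo_tool(
  targets=[
    {"jaw":80,"x":0,"y":0,"z":0,"rx":0,"ry":0,"rz":0},
    {"jaw":80,"x":0,"y":0,"z":0,"rx":0,"ry":0,"rz":0},
    {"jaw":80,"x":0,"y":0,"z":0,"rx":0,"ry":0,"rz":0},
  ],
)

```text
clock: 9.82
tcp_pos: [613.0, 152.6, 137.2]
orientation: [1.0, 0.001, 0.0, -0.0]
ft_force: [0.4, -1.0, 0.4]
gripper_width: 80.2
```

```bash
cat >> m.py <<'E'
def locate(n,col,near,h0=8):
    "centre offset of the cup's rim circle near a point"
    p,d=viewer.snapshot(n); W=cloud(n,d); k=(mask(p,col)>0)&(d>0)&(np.hypot(W[...,0]-near[0],W[...,1]-near[1])<40)
    q=W[k]; z=np.percentile(q[:,2],95); q=q[q[:,2]>z-6]
    lo,hi=np.percentile(q[:,:2],[1,99],axis=0)
    r=least_squares(lambda t:np.hypot(q[:,0]-t[0],q[:,1]-t[1])-t[2],[*q[:,:2].mean(0),22],loss="soft_l1").x
    return p,z.round(1),((lo+hi)/2).round(1),(hi-lo).round(1),r.round(1)
E
python3 - <<'E'
from m import *
for n in("scene","top"):
    p,*r=locate(n,"green",(618,299)); print(n,r); cv2.imwrite(f"pics/b_{n}.png",p)
print(env.sense()["tcp_pos"])
E
```

```text
scene [np.float64(69.8), array([619.8, 297.1]), array([43.8, 44.9]), array([619. , 297.1,  21.4])]
top [np.float64(73.7), array([616.6, 298.6]), array([44.8, 45.4]), array([616.3, 298.5,  21.9])]
[613.02871301 152.34130588 137.18297771]
```

View pics/b_scene.png

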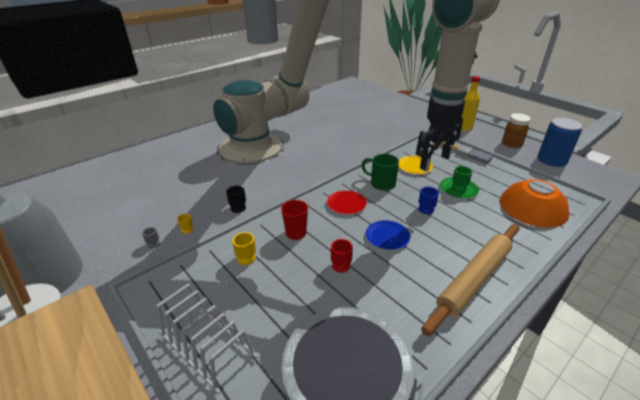

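The green cup stands centred in its saucer at (462,180), within about 1 mm. Now the blue cup.

Emit:
servo_tool(
  targets=[
    {"jaw":80,"x":0,"y":1,"z":30,"rx":0,"ry":0,"rz":0},
    {"jaw":80,"x":0,"y":1,"z":60,"rx":0,"ry":0,"rz":0},
    {"jaw":80,"x":0,"y":1,"z":88,"rx":0,"ry":0,"rz":0},
    {"jaw":80,"x":0,"y":1,"z":104,"rx":0,"ry":0,"rz":0},
    {"jaw":80,"x":0,"y":1,"z":104,"rx":0,"ry":0,"rz":0},
  ],
)

```text
clock: 10.55
tcp_pos: [612.4, 150.6, 32.2]
orientation: [1.0, 0.0, -0.001, 0.0]
ft_force: [-0.8, -0.2, -0.4]
gripper_width: 79.9
```

Emit:
servo_tool(
  targets=[
    {"jaw":60,"x":0,"y":0,"z":0,"rx":0,"ry":0,"rz":0},
    {"jaw":54,"x":0,"y":0,"z":0,"rx":0,"ry":0,"rz":0},
    {"jaw":50,"x":0,"y":0,"z":0,"rx":0,"ry":0,"rz":0},
    {"jaw":42,"x":0,"y":0,"z":0,"rx":0,"ry":0,"rz":0},
    {"jaw":42,"x":0,"y":0,"z":0,"rx":0,"ry":0,"rz":0},
  ],
)

```text
clock: 11.18
tcp_pos: [613.8, 150.7, 34.4]
orientation: [1.0, 0.0, 0.001, -0.0]
ft_force: [-0.2, 0.9, 5.4]
gripper_width: 46.5
```

Emit:
servo_tool(
  targets=[
    {"jaw":42,"x":0,"y":0,"z":-10,"rx":0,"ry":0,"rz":0},
    {"jaw":42,"x":0,"y":0,"z":-25,"rx":0,"ry":0,"rz":0},
    {"jaw":42,"x":0,"y":0,"z":-40,"rx":0,"ry":0,"rz":0},
    {"jaw":42,"x":0,"y":0,"z":-50,"rx":0,"ry":0,"rz":0},
    {"jaw":42,"x":0,"y":0,"z":-50,"rx":0,"ry":0,"rz":0},
  ],
)

```text
clock: 11.8
tcp_pos: [613.8, 150.6, 84.6]
orientation: [1.0, 0.0, 0.001, -0.0]
ft_force: [0.4, -1.0, -1.0]
gripper_width: 46.3
```

Emit:
servo_tool(
  targets=[
    {"jaw":42,"x":0,"y":20,"z":0,"rx":0,"ry":0,"rz":0},
    {"jaw":42,"x":1,"y":55,"z":0,"rx":0,"ry":0,"rz":0},
    {"jaw":42,"x":2,"y":95,"z":0,"rx":0,"ry":0,"rz":0},
    {"jaw":42,"x":3,"y":130,"z":0,"rx":0,"ry":0,"rz":0},
    {"jaw":42,"x":4,"y":150,"z":0,"rx":0,"ry":0,"rz":0},
  ],
)

```text
clock: 12.42
tcp_pos: [616.4, -2.2, 82.6]
orientation: [1.0, -0.001, -0.001, 0.0]
ft_force: [-0.4, 1.1, -1.1]
gripper_width: 46.7
```

Emit:
servo_tool(
  targets=[
    {"jaw":42,"x":0,"y":7,"z":0,"rx":0,"ry":0,"rz":0},
    {"jaw":42,"x":0,"y":7,"z":0,"rx":0,"ry":0,"rz":0},
    {"jaw":42,"x":0,"y":7,"z":0,"rx":0,"ry":0,"rz":0},
    {"jaw":42,"x":0,"y":7,"z":0,"rx":0,"ry":0,"rz":0},
  ],
)

```text
clock: 12.92
tcp_pos: [617.1, -5.5, 83.3]
orientation: [1.0, 0.001, -0.0, -0.0]
ft_force: [-0.0, 0.3, -1.3]
gripper_width: 46.3
```

Run:
```python
from m import *
p,d=viewer.snapshot("scene"); u,v=map(int,project("scene",[617,-5,70]))
cv2.imwrite("pics/c1.png",cv2.resize(p[v-70:v+50,u-80:u+80],None,fx=4,fy=4,interpolation=cv2.INTER_CUBIC))
```

```text
(no output)
```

View pics/c1.png

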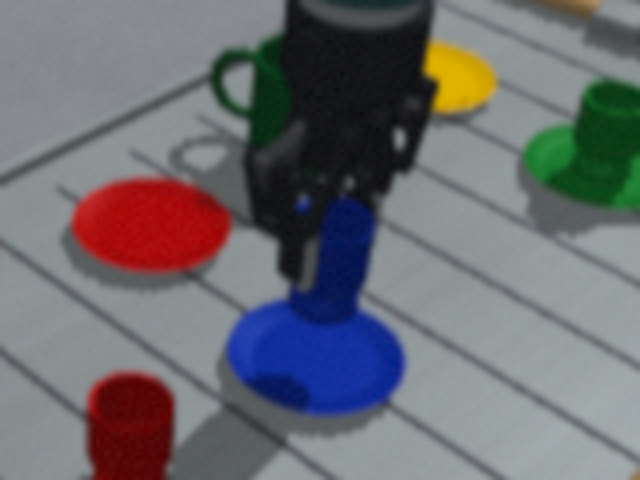

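The held blue cup, around (345,250), looks slightly tilted, so I'll quantify that.

Run:
```python
from m import *
p,d=viewer.snapshot("scene"); W=cloud("scene",d)
k=(mask(p,"blue")>0)&(d>0)&(np.hypot(W[...,0]-617,W[...,1]+5)<45)&(W[...,2]>45)
k=cv2.erode(k.astype(np.uint8),np.ones((2,2)))>0
q=W[k]; print(len(q),np.percentile(q,[2,50,98],axis=0).round(1))
prof=lambda s:np.interp(s,[0,4,16,22,60],[21,21,14,24,24])
def f(t):
    # axis through (x,y) at z=80, direction (a,b,1); bottom height z0
    a=np.array([t[2],t[3],1]);a/=np.linalg.norm(a); r=q-np.array([t[0],t[1],80]); s=r@a
    rad=np.linalg.norm(r-np.outer(s,a),axis=1); bowl=s>t[4]+28-80
    return (rad-24)[q[:,2]>85]
f2=f
r=least_squares(lambda t:f2([*t,0]),[617,-5,0,0],loss="soft_l1",f_scale=1.5)
print(r.x.round(3),"tilt deg",np.degrees(np.arctan(r.x[2:])).round(1),np.sqrt(np.mean(r.fun**2)).round(2))
for z in(58,118): print(z,np.round(project("scene",[617,-5,z]),1))
for z in range(50,125,10):
    s=q[abs(q[:,2]-z)<5]
    if len(s)>8: print(z,len(s),s.mean(0).round(1))
# bottom pixel rows
v,u=np.where(k); 
for row in range(v.min(),v.max()+1,2): print(row,u[v==row].min(),u[v==row].max(),end="; ")
```

```text
366 [[604.2 -27.4  57.2]
 [632.  -13.6  94.4]
 [641.4  15.5 115.4]]
[ 6.16095e+02 -9.68400e+00 -4.00000e-03  5.00000e-03] tilt deg [-0.2  0.3] 1.86
58 [389.3 220.3]
118 [392.  199.6]
60 69 [629.1 -16.9  61.2]
70 30 [625.9 -17.7  67.3]
80 30 [634.8 -19.1  80.6]
90 58 [628.6  -8.   90.1]
100 73 [626.8  -5.2 100. ]
110 93 [627.6  -2.2 111. ]
120 11 [625.7   1.8 115.6]
196 396 397; 198 384 400; 200 391 401; 202 390 402; 204 390 401; 206 390 401; 208 390 400; 210 390 400; 212 389 400; 214 389 399; 216 389 399; 218 388 398; 220 382 397; 222 382 398; 224 383 397; 226 386 395;
```

Perspective alone explains the lean: a vertical line there shifts 2.7 px, and the fit gives a tilt of about 0.3°. The cup is upright, so I'll lower it.

Emit:
servo_tool(
  targets=[
    {"jaw":42,"x":0,"y":0,"z":12,"rx":0,"ry":0,"rz":0},
    {"jaw":42,"x":0,"y":0,"z":26,"rx":0,"ry":0,"rz":0},
    {"jaw":42,"x":0,"y":0,"z":36,"rx":0,"ry":0,"rz":0},
    {"jaw":42,"x":0,"y":0,"z":41,"rx":0,"ry":0,"rz":0},
    {"jaw":42,"x":0,"y":0,"z":42,"rx":0,"ry":0,"rz":0},
  ],
)

```text
clock: 13.65
tcp_pos: [617.0, -6.5, 40.7]
orientation: [1.0, 0.0, -0.0, -0.0]
ft_force: [0.8, -0.6, -0.7]
gripper_width: 46.4
```

Emit:
servo_tool(
  targets=[
    {"jaw":42,"x":0,"y":0,"z":1,"rx":0,"ry":0,"rz":0},
    {"jaw":42,"x":0,"y":0,"z":1,"rx":0,"ry":0,"rz":0},
  ],
)

```text
clock: 13.9
tcp_pos: [617.4, -6.6, 40.6]
orientation: [1.0, 0.0, 0.0, 0.0]
ft_force: [-0.6, 0.3, -0.8]
gripper_width: 46.4
```

Emit:
servo_tool(
  targets=[
    {"jaw":42,"x":0,"y":0,"z":1,"rx":0,"ry":0,"rz":0},
    {"jaw":42,"x":0,"y":0,"z":1,"rx":0,"ry":0,"rz":0},
  ],
)

```text
clock: 14.15
tcp_pos: [617.3, -6.5, 39.4]
orientation: [1.0, 0.0, 0.0, 0.0]
ft_force: [0.1, 0.5, -0.7]
gripper_width: 46.4
```

Emit:
servo_tool(
  targets=[
    {"jaw":42,"x":0,"y":0,"z":1,"rx":0,"ry":0,"rz":0},
    {"jaw":42,"x":0,"y":0,"z":1,"rx":0,"ry":0,"rz":0},
  ],
)

```text
clock: 14.4
tcp_pos: [617.2, -6.6, 39.4]
orientation: [1.0, 0.0, 0.0, 0.0]
ft_force: [-2.6, 0.5, 4.4]
gripper_width: 46.5
```

Contact. Release, then go to the red cup.

Emit:
servo_tool(
  targets=[
    {"jaw":48,"x":0,"y":0,"z":0,"rx":0,"ry":0,"rz":0},
    {"jaw":52,"x":0,"y":0,"z":0,"rx":0,"ry":0,"rz":0},
    {"jaw":60,"x":0,"y":0,"z":0,"rx":0,"ry":0,"rz":0},
    {"jaw":75,"x":0,"y":0,"z":0,"rx":0,"ry":0,"rz":0},
    {"jaw":80,"x":0,"y":0,"z":0,"rx":0,"ry":0,"rz":0},
  ],
)

```text
clock: 15.02
tcp_pos: [617.1, -6.5, 38.2]
orientation: [1.0, 0.0, -0.0, 0.0]
ft_force: [0.7, 0.4, 0.3]
gripper_width: 80.1
```

Emit:
servo_tool(
  targets=[
    {"jaw":80,"x":0,"y":0,"z":-15,"rx":0,"ry":0,"rz":0},
    {"jaw":80,"x":0,"y":0,"z":-40,"rx":0,"ry":0,"rz":0},
    {"jaw":80,"x":0,"y":0,"z":-70,"rx":0,"ry":0,"rz":0},
    {"jaw":80,"x":0,"y":0,"z":-95,"rx":0,"ry":0,"rz":0},
    {"jaw":80,"x":0,"y":0,"z":-100,"rx":0,"ry":0,"rz":0},
  ],
)

```text
clock: 15.65
tcp_pos: [618.6, -6.7, 141.3]
orientation: [1.0, 0.0, 0.003, 0.0]
ft_force: [0.9, -0.1, -0.2]
gripper_width: 79.8
```

Emit:
servo_tool(
  targets=[
    {"jaw":80,"x":-1,"y":30,"z":0,"rx":0,"ry":0,"rz":0},
    {"jaw":80,"x":-2,"y":70,"z":0,"rx":0,"ry":0,"rz":0},
    {"jaw":80,"x":-3,"y":110,"z":0,"rx":0,"ry":0,"rz":0},
    {"jaw":80,"x":-5,"y":140,"z":0,"rx":0,"ry":0,"rz":0},
    {"jaw":80,"x":-6,"y":148,"z":0,"rx":0,"ry":0,"rz":0},
  ],
)

```text
clock: 16.27
tcp_pos: [610.6, -156.1, 137.6]
orientation: [1.0, -0.001, -0.001, -0.0]
ft_force: [0.4, 0.5, 0.2]
gripper_width: 79.6
```

Emit:
servo_tool(
  targets=[
    {"jaw":80,"x":0,"y":0,"z":0,"rx":0,"ry":0,"rz":0},
    {"jaw":80,"x":0,"y":0,"z":0,"rx":0,"ry":0,"rz":0},
    {"jaw":80,"x":0,"y":0,"z":0,"rx":0,"ry":0,"rz":0},
  ],
)

```text
clock: 16.65
tcp_pos: [611.3, -153.3, 138.3]
orientation: [1.0, 0.001, -0.0, -0.0]
ft_force: [0.1, -0.1, -0.3]
gripper_width: 80.1
```

Run:
```python
from m import *
for n in("scene","top"):
    p,*r=locate(n,"blue",(617,-5)); print(n,r)
print(env.sense()["tcp_pos"])
```

```text
scene [np.float64(70.7), array([618.5,  -8.8]), array([45.4, 46.2]), array([618.5,  -8.7,  21.8])]
top [np.float64(73.2), array([616.6,  -7.4]), array([46.3, 44.5]), array([615.9,  -6.8,  21.8])]
[ 611.31922843 -153.60942031  138.36497617]
```

Emit:
servo_tool(
  targets=[
    {"jaw":80,"x":0,"y":1,"z":30,"rx":0,"ry":0,"rz":0},
    {"jaw":80,"x":0,"y":1,"z":60,"rx":0,"ry":0,"rz":0},
    {"jaw":80,"x":0,"y":1,"z":88,"rx":0,"ry":0,"rz":0},
    {"jaw":80,"x":0,"y":1,"z":105,"rx":0,"ry":0,"rz":0},
    {"jaw":80,"x":0,"y":1,"z":105,"rx":0,"ry":0,"rz":0},
  ],
)

```text
clock: 17.38
tcp_pos: [610.5, -155.0, 32.2]
orientation: [1.0, 0.0, -0.001, -0.0]
ft_force: [-0.9, -0.5, -0.5]
gripper_width: 79.9
```

Emit:
servo_tool(
  targets=[
    {"jaw":60,"x":0,"y":0,"z":0,"rx":0,"ry":0,"rz":0},
    {"jaw":54,"x":0,"y":0,"z":0,"rx":0,"ry":0,"rz":0},
    {"jaw":50,"x":0,"y":0,"z":0,"rx":0,"ry":0,"rz":0},
    {"jaw":42,"x":0,"y":0,"z":0,"rx":0,"ry":0,"rz":0},
    {"jaw":42,"x":0,"y":0,"z":0,"rx":0,"ry":0,"rz":0},
  ],
)

```text
clock: 18.0
tcp_pos: [611.9, -155.7, 34.4]
orientation: [1.0, 0.0, 0.001, 0.0]
ft_force: [-0.1, 0.5, 5.8]
gripper_width: 46.3
```

Emit:
servo_tool(
  targets=[
    {"jaw":42,"x":0,"y":0,"z":-10,"rx":0,"ry":0,"rz":0},
    {"jaw":42,"x":0,"y":0,"z":-25,"rx":0,"ry":0,"rz":0},
    {"jaw":42,"x":0,"y":0,"z":-50,"rx":0,"ry":0,"rz":0},
    {"jaw":42,"x":0,"y":0,"z":-70,"rx":0,"ry":0,"rz":0},
    {"jaw":42,"x":0,"y":0,"z":-80,"rx":0,"ry":0,"rz":0},
  ],
)

```text
clock: 18.62
tcp_pos: [611.9, -155.8, 115.3]
orientation: [1.0, 0.0, 0.001, 0.001]
ft_force: [0.5, 0.5, -1.1]
gripper_width: 46.5
```

Emit:
servo_tool(
  targets=[
    {"jaw":42,"x":-10,"y":-12,"z":0,"rx":0,"ry":0,"rz":0},
    {"jaw":42,"x":-35,"y":-38,"z":0,"rx":0,"ry":0,"rz":0},
    {"jaw":42,"x":-65,"y":-70,"z":0,"rx":0,"ry":0,"rz":0},
    {"jaw":42,"x":-95,"y":-102,"z":0,"rx":0,"ry":0,"rz":0},
    {"jaw":42,"x":-120,"y":-130,"z":0,"rx":0,"ry":0,"rz":0},
  ],
)

```text
clock: 19.25
tcp_pos: [487.8, -23.6, 112.2]
orientation: [1.0, 0.0, -0.002, -0.001]
ft_force: [0.2, 0.7, -1.1]
gripper_width: 46.8
```

Emit:
servo_tool(
  targets=[
    {"jaw":42,"x":-20,"y":-22,"z":0,"rx":0,"ry":0,"rz":0},
    {"jaw":42,"x":-34,"y":-36,"z":0,"rx":0,"ry":0,"rz":0},
    {"jaw":42,"x":-34,"y":-36,"z":0,"rx":0,"ry":0,"rz":0},
    {"jaw":42,"x":-34,"y":-36,"z":0,"rx":0,"ry":0,"rz":0},
    {"jaw":42,"x":-34,"y":-36,"z":0,"rx":0,"ry":0,"rz":0},
  ],
)

```text
clock: 19.88
tcp_pos: [458.2, 9.7, 113.3]
orientation: [1.0, -0.0, 0.0, 0.0]
ft_force: [0.6, -0.7, -0.9]
gripper_width: 46.3
```

Emit:
servo_tool(
  targets=[
    {"jaw":42,"x":-1,"y":-1,"z":15,"rx":0,"ry":0,"rz":0},
    {"jaw":42,"x":-1,"y":-1,"z":35,"rx":0,"ry":0,"rz":0},
    {"jaw":42,"x":-1,"y":-1,"z":55,"rx":0,"ry":0,"rz":0},
    {"jaw":42,"x":-1,"y":-1,"z":67,"rx":0,"ry":0,"rz":0},
    {"jaw":42,"x":-1,"y":-1,"z":71,"rx":0,"ry":0,"rz":0},
  ],
)

```text
clock: 20.5
tcp_pos: [456.2, 11.1, 41.6]
orientation: [1.0, -0.0, -0.001, -0.0]
ft_force: [-1.1, 0.1, 0.3]
gripper_width: 46.3
```

Emit:
servo_tool(
  targets=[
    {"jaw":42,"x":0,"y":0,"z":1,"rx":0,"ry":0,"rz":0},
    {"jaw":42,"x":0,"y":0,"z":1,"rx":0,"ry":0,"rz":0},
  ],
)

```text
clock: 20.75
tcp_pos: [456.7, 11.3, 41.8]
orientation: [1.0, 0.0, 0.001, 0.0]
ft_force: [-0.0, -0.2, -0.5]
gripper_width: 46.5
```

Emit:
servo_tool(
  targets=[
    {"jaw":42,"x":0,"y":0,"z":1,"rx":0,"ry":0,"rz":0},
    {"jaw":42,"x":0,"y":0,"z":1,"rx":0,"ry":0,"rz":0},
  ],
)

```text
clock: 21.0
tcp_pos: [456.2, 11.4, 40.5]
orientation: [1.0, 0.0, 0.0, 0.0]
ft_force: [0.1, -0.4, -1.3]
gripper_width: 46.5
```

Emit:
servo_tool(
  targets=[
    {"jaw":42,"x":0,"y":0,"z":1,"rx":0,"ry":0,"rz":0},
    {"jaw":42,"x":0,"y":0,"z":1,"rx":0,"ry":0,"rz":0},
  ],
)

```text
clock: 21.25
tcp_pos: [456.2, 11.4, 39.3]
orientation: [1.0, 0.0, 0.0, 0.0]
ft_force: [-0.1, -0.3, 0.7]
gripper_width: 46.3
```

Emit:
servo_tool(
  targets=[
    {"jaw":42,"x":0,"y":0,"z":0.5,"rx":0,"ry":0,"rz":0},
    {"jaw":42,"x":0,"y":0,"z":0.5,"rx":0,"ry":0,"rz":0},
  ],
)

```text
clock: 21.5
tcp_pos: [456.2, 11.4, 39.3]
orientation: [1.0, 0.0, 0.0, 0.0]
ft_force: [-1.3, 0.4, 5.3]
gripper_width: 46.7
```

Emit:
servo_tool(
  targets=[
    {"jaw":48,"x":0,"y":0,"z":0,"rx":0,"ry":0,"rz":0},
    {"jaw":52,"x":0,"y":0,"z":0,"rx":0,"ry":0,"rz":0},
    {"jaw":60,"x":0,"y":0,"z":0,"rx":0,"ry":0,"rz":0},
    {"jaw":75,"x":0,"y":0,"z":0,"rx":0,"ry":0,"rz":0},
    {"jaw":80,"x":0,"y":0,"z":0,"rx":0,"ry":0,"rz":0},
  ],
)

```text
clock: 22.12
tcp_pos: [456.1, 11.4, 38.7]
orientation: [1.0, 0.0, -0.0, 0.0]
ft_force: [0.9, -0.4, 0.2]
gripper_width: 79.7
```

Emit:
servo_tool(
  targets=[
    {"jaw":80,"x":0,"y":0,"z":-15,"rx":0,"ry":0,"rz":0},
    {"jaw":80,"x":0,"y":0,"z":-45,"rx":0,"ry":0,"rz":0},
    {"jaw":80,"x":0,"y":0,"z":-80,"rx":0,"ry":0,"rz":0},
    {"jaw":80,"x":0,"y":0,"z":-105,"rx":0,"ry":0,"rz":0},
    {"jaw":80,"x":0,"y":0,"z":-110,"rx":0,"ry":0,"rz":0},
  ],
)

```text
clock: 22.75
tcp_pos: [457.3, 11.3, 150.3]
orientation: [1.0, 0.0, 0.002, 0.0]
ft_force: [0.4, -0.3, -1.0]
gripper_width: 80.0
```

Emit:
servo_tool(
  targets=[
    {"jaw":80,"x":0,"y":25,"z":0,"rx":0,"ry":0,"rz":0},
    {"jaw":80,"x":0,"y":65,"z":0,"rx":0,"ry":0,"rz":0},
    {"jaw":80,"x":0,"y":110,"z":0,"rx":0,"ry":0,"rz":0},
    {"jaw":80,"x":-1,"y":155,"z":0,"rx":0,"ry":0,"rz":0},
    {"jaw":80,"x":-1,"y":200,"z":0,"rx":0,"ry":0,"rz":0},
  ],
)

```text
clock: 23.38
tcp_pos: [454.4, -189.6, 147.5]
orientation: [1.0, 0.0, -0.001, -0.001]
ft_force: [0.5, 0.6, 0.3]
gripper_width: 79.8
```

Emit:
servo_tool(
  targets=[
    {"jaw":80,"x":0,"y":45,"z":0,"rx":0,"ry":0,"rz":0},
    {"jaw":80,"x":0,"y":85,"z":0,"rx":0,"ry":0,"rz":0},
    {"jaw":80,"x":0,"y":111,"z":0,"rx":0,"ry":0,"rz":0},
    {"jaw":80,"x":0,"y":111,"z":0,"rx":0,"ry":0,"rz":0},
    {"jaw":80,"x":0,"y":111,"z":0,"rx":0,"ry":0,"rz":0},
  ],
)

```text
clock: 24.0
tcp_pos: [454.6, -298.3, 147.7]
orientation: [1.0, 0.0, -0.001, -0.001]
ft_force: [0.2, -0.4, 0.5]
gripper_width: 79.7
```

Run:
```python
from m import *
for n in("scene","top"):
    p,*r=locate(n,"red",(457,11)); print(n,r); cv2.imwrite(f"pics/d_{n}.png",p)
print(env.sense()["tcp_pos"])
```

```text
scene [np.float64(70.3), array([457.4,   9.7]), array([46.5, 47.2]), array([457.8,   9.5,  21.5])]
top [np.float64(73.5), array([455. ,  10.8]), array([44.4, 43.7]), array([455.1,  11. ,  21.6])]
[ 454.9567467  -298.14540737  148.34504846]
```

View pics/d_scene.png

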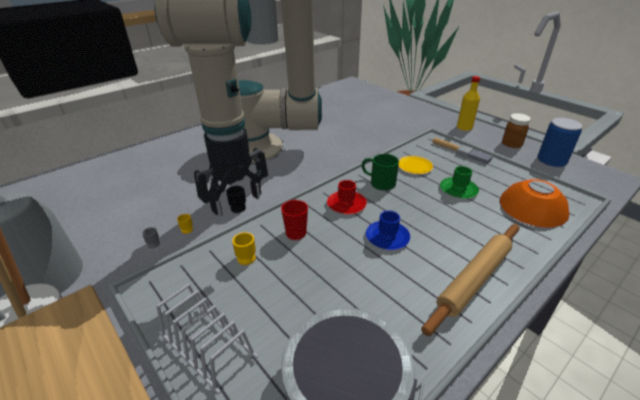

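Green, blue and red now stand in their saucers at (462,180), (389,225) and (346,193), and the beaker and mug haven't moved. The yellow cup is next.

Emit:
servo_tool(
  targets=[
    {"jaw":80,"x":0,"y":1.5,"z":35,"rx":0,"ry":0,"rz":0},
    {"jaw":80,"x":0,"y":1.5,"z":70,"rx":0,"ry":0,"rz":0},
    {"jaw":80,"x":0,"y":1.5,"z":98,"rx":0,"ry":0,"rz":0},
    {"jaw":80,"x":0,"y":1.5,"z":115,"rx":0,"ry":0,"rz":0},
    {"jaw":80,"x":0,"y":1.5,"z":115,"rx":0,"ry":0,"rz":0},
  ],
)

```text
clock: 24.72
tcp_pos: [454.5, -299.3, 32.7]
orientation: [1.0, 0.001, -0.001, -0.001]
ft_force: [0.3, 1.2, 0.9]
gripper_width: 79.9
```

Emit:
servo_tool(
  targets=[
    {"jaw":60,"x":0,"y":0,"z":0,"rx":0,"ry":0,"rz":0},
    {"jaw":54,"x":0,"y":0,"z":0,"rx":0,"ry":0,"rz":0},
    {"jaw":50,"x":0,"y":0,"z":0,"rx":0,"ry":0,"rz":0},
    {"jaw":42,"x":0,"y":0,"z":0,"rx":0,"ry":0,"rz":0},
    {"jaw":42,"x":0,"y":0,"z":0,"rx":0,"ry":0,"rz":0},
  ],
)

```text
clock: 25.35
tcp_pos: [455.7, -301.2, 34.8]
orientation: [1.0, 0.0, 0.001, 0.0]
ft_force: [-0.6, 1.4, 6.4]
gripper_width: 46.9
```

Emit:
servo_tool(
  targets=[
    {"jaw":42,"x":0,"y":0,"z":-10,"rx":0,"ry":0,"rz":0},
    {"jaw":42,"x":0,"y":0,"z":-30,"rx":0,"ry":0,"rz":0},
    {"jaw":42,"x":0,"y":0,"z":-65,"rx":0,"ry":0,"rz":0},
    {"jaw":42,"x":0,"y":0,"z":-100,"rx":0,"ry":0,"rz":0},
    {"jaw":42,"x":0,"y":0,"z":-118,"rx":0,"ry":0,"rz":0},
  ],
)

```text
clock: 25.98
tcp_pos: [455.9, -301.8, 154.2]
orientation: [1.0, 0.0, 0.001, 0.001]
ft_force: [0.3, 1.0, -1.4]
gripper_width: 47.4
```

Emit:
servo_tool(
  targets=[
    {"jaw":42,"x":0,"y":-15,"z":0,"rx":0,"ry":0,"rz":0},
    {"jaw":42,"x":0,"y":-45,"z":0,"rx":0,"ry":0,"rz":0},
    {"jaw":42,"x":1,"y":-85,"z":0,"rx":0,"ry":0,"rz":0},
    {"jaw":42,"x":1,"y":-130,"z":0,"rx":0,"ry":0,"rz":0},
    {"jaw":42,"x":1,"y":-175,"z":0,"rx":0,"ry":0,"rz":0},
  ],
)

```text
clock: 26.6
tcp_pos: [454.7, -123.5, 150.5]
orientation: [1.0, 0.0, -0.001, -0.001]
ft_force: [0.8, -0.3, -0.3]
gripper_width: 47.1
```

Emit:
servo_tool(
  targets=[
    {"jaw":42,"x":0,"y":-45,"z":0,"rx":0,"ry":0,"rz":0},
    {"jaw":42,"x":1,"y":-90,"z":0,"rx":0,"ry":0,"rz":0},
    {"jaw":42,"x":2,"y":-135,"z":0,"rx":0,"ry":0,"rz":0},
    {"jaw":42,"x":3,"y":-180,"z":0,"rx":0,"ry":0,"rz":0},
    {"jaw":42,"x":4,"y":-225,"z":0,"rx":0,"ry":0,"rz":0},
  ],
)

```text
clock: 27.22
tcp_pos: [458.2, 100.9, 150.6]
orientation: [1.0, 0.0, -0.001, 0.0]
ft_force: [1.5, -0.8, -2.1]
gripper_width: 47.5
```

Emit:
servo_tool(
  targets=[
    {"jaw":42,"x":0,"y":-45,"z":0,"rx":0,"ry":0,"rz":0},
    {"jaw":42,"x":0,"y":-90,"z":0,"rx":0,"ry":0,"rz":0},
    {"jaw":42,"x":0,"y":-135,"z":0,"rx":0,"ry":0,"rz":0},
    {"jaw":42,"x":0,"y":-175,"z":0,"rx":0,"ry":0,"rz":0},
    {"jaw":42,"x":0,"y":-200,"z":0,"rx":0,"ry":0,"rz":0},
  ],
)

```text
clock: 27.85
tcp_pos: [457.9, 300.8, 150.3]
orientation: [1.0, 0.001, -0.001, 0.0]
ft_force: [0.5, -0.2, -0.9]
gripper_width: 46.9
```

Emit:
servo_tool(
  targets=[
    {"jaw":42,"x":0,"y":-5,"z":0,"rx":0,"ry":0,"rz":0},
    {"jaw":42,"x":0,"y":-5,"z":0,"rx":0,"ry":0,"rz":0},
    {"jaw":42,"x":0,"y":-5,"z":0,"rx":0,"ry":0,"rz":0},
    {"jaw":42,"x":0,"y":-5,"z":0,"rx":0,"ry":0,"rz":0},
  ],
)

```text
clock: 28.35
tcp_pos: [460.0, 303.0, 151.8]
orientation: [1.0, -0.0, -0.0, 0.0]
ft_force: [-0.5, 0.0, -1.8]
gripper_width: 47.1
```

Emit:
servo_tool(
  targets=[
    {"jaw":42,"x":0,"y":-1,"z":15,"rx":0,"ry":0,"rz":0},
    {"jaw":42,"x":0,"y":-1,"z":40,"rx":0,"ry":0,"rz":0},
    {"jaw":42,"x":0,"y":-1,"z":70,"rx":0,"ry":0,"rz":0},
    {"jaw":42,"x":0,"y":-1,"z":92,"rx":0,"ry":0,"rz":0},
    {"jaw":42,"x":0,"y":-1,"z":104,"rx":0,"ry":0,"rz":0},
  ],
)

```text
clock: 28.98
tcp_pos: [459.0, 304.1, 45.8]
orientation: [1.0, -0.0, -0.001, 0.001]
ft_force: [0.7, 1.0, 0.1]
gripper_width: 47.2
```

Emit:
servo_tool(
  targets=[
    {"jaw":42,"x":0,"y":0,"z":3,"rx":0,"ry":0,"rz":0},
    {"jaw":42,"x":0,"y":0,"z":5,"rx":0,"ry":0,"rz":0},
    {"jaw":42,"x":0,"y":0,"z":5,"rx":0,"ry":0,"rz":0},
  ],
)

```text
clock: 29.35
tcp_pos: [460.5, 305.1, 43.4]
orientation: [1.0, 0.0, 0.001, -0.0]
ft_force: [0.4, -0.0, -0.4]
gripper_width: 47.5
```

Emit:
servo_tool(
  targets=[
    {"jaw":42,"x":0,"y":0,"z":1,"rx":0,"ry":0,"rz":0},
    {"jaw":42,"x":0,"y":0,"z":1,"rx":0,"ry":0,"rz":0},
  ],
)

```text
clock: 29.6
tcp_pos: [460.1, 305.0, 42.1]
orientation: [1.0, 0.0, 0.0, -0.0]
ft_force: [0.0, -0.1, -2.0]
gripper_width: 47.1
```

Emit:
servo_tool(
  targets=[
    {"jaw":42,"x":0,"y":0,"z":1,"rx":0,"ry":0,"rz":0},
    {"jaw":42,"x":0,"y":0,"z":1,"rx":0,"ry":0,"rz":0},
  ],
)

```text
clock: 29.85
tcp_pos: [459.9, 304.9, 40.7]
orientation: [1.0, 0.0, -0.0, 0.0]
ft_force: [-0.9, 0.5, -0.7]
gripper_width: 47.2
```

Emit:
servo_tool(
  targets=[
    {"jaw":42,"x":0,"y":0,"z":1,"rx":0,"ry":0,"rz":0},
    {"jaw":42,"x":0,"y":0,"z":1,"rx":0,"ry":0,"rz":0},
  ],
)

```text
clock: 30.1
tcp_pos: [460.1, 305.0, 39.8]
orientation: [1.0, 0.0, 0.0, 0.0]
ft_force: [0.2, -0.4, -0.2]
gripper_width: 47.2
```

Emit:
servo_tool(
  targets=[
    {"jaw":42,"x":0,"y":0,"z":0.5,"rx":0,"ry":0,"rz":0},
    {"jaw":42,"x":0,"y":0,"z":0.5,"rx":0,"ry":0,"rz":0},
  ],
)

```text
clock: 30.35
tcp_pos: [460.1, 305.0, 39.8]
orientation: [1.0, 0.0, 0.0, -0.0]
ft_force: [-1.3, -0.4, 5.2]
gripper_width: 47.0
```

Contact. Release, retreat up, then check.

Emit:
servo_tool(
  targets=[
    {"jaw":48,"x":0,"y":0,"z":0,"rx":0,"ry":0,"rz":0},
    {"jaw":52,"x":0,"y":0,"z":0,"rx":0,"ry":0,"rz":0},
    {"jaw":60,"x":0,"y":0,"z":0,"rx":0,"ry":0,"rz":0},
    {"jaw":75,"x":0,"y":0,"z":0,"rx":0,"ry":0,"rz":0},
    {"jaw":80,"x":0,"y":0,"z":0,"rx":0,"ry":0,"rz":0},
  ],
)

```text
clock: 30.98
tcp_pos: [460.0, 304.9, 39.1]
orientation: [1.0, 0.0, -0.0, 0.0]
ft_force: [0.6, 0.5, -0.3]
gripper_width: 80.0
```

Emit:
servo_tool(
  targets=[
    {"jaw":80,"x":0,"y":0,"z":-15,"rx":0,"ry":0,"rz":0},
    {"jaw":80,"x":0,"y":0,"z":-45,"rx":0,"ry":0,"rz":0},
    {"jaw":80,"x":0,"y":0,"z":-85,"rx":0,"ry":0,"rz":0},
    {"jaw":80,"x":0,"y":0,"z":-130,"rx":0,"ry":0,"rz":0},
    {"jaw":80,"x":0,"y":0,"z":-160,"rx":0,"ry":0,"rz":0},
  ],
)

```text
clock: 31.6
tcp_pos: [460.7, 305.3, 202.8]
orientation: [1.0, 0.0, 0.002, -0.001]
ft_force: [0.0, 0.6, -0.8]
gripper_width: 80.2
```

Emit:
servo_tool(
  targets=[
    {"jaw":80,"x":-20,"y":0,"z":0,"rx":0,"ry":0,"rz":0},
    {"jaw":80,"x":-50,"y":0,"z":0,"rx":0,"ry":0,"rz":0},
    {"jaw":80,"x":-80,"y":0,"z":0,"rx":0,"ry":0,"rz":0},
    {"jaw":80,"x":-110,"y":0,"z":0,"rx":0,"ry":0,"rz":0},
    {"jaw":80,"x":-120,"y":0,"z":0,"rx":0,"ry":0,"rz":0},
  ],
)

```text
clock: 32.22
tcp_pos: [336.9, 304.0, 198.6]
orientation: [1.0, 0.001, -0.001, 0.001]
ft_force: [0.1, 0.4, -0.1]
gripper_width: 80.1
```

Run:
```python
from m import *
for n in("scene","top"):
  for c,xy in dict(red=(457,11),yellow=(460,304),blue=(617,-5),green=(618,298)).items():
    try: p,*r=locate(n,c,xy); print(n,c,*r)
    except Exception as e: print(n,c,e)
  cv2.imwrite(f"pics/e_{n}.png",p)
print(env.sense()["tcp_pos"])
```

```text
scene red 70.4 [458.   10.1] [45.5 47.2] [457.8   9.5  21.8]
scene yellow 70.2 [459.4 302.3] [46.5 47.5] [459.7 302.4  21.4]
scene blue 70.6 [618.8  -8.2] [45.5 46.6] [618.7  -8.3  21.9]
scene green 69.8 [619.9 295.7] [44.2 45.1] [619.2 296.7  21.4]
top red 73.2 [455.   10.9] [44.2 44.2] [455.2  11.1  21.7]
top yellow 73.3 [457.5 303.9] [45.6 47.3] [457.  303.7  21.8]
top blue 73.0 [616.3  -7.4] [46.  44.5] [615.9  -6.8  21.9]
top green 73.0 [616.2 299.1] [45.1 45.5] [616.4 298.6  21.8]
[340.85052513 304.9342857  199.10972632]
```

View pics/e_scene.png

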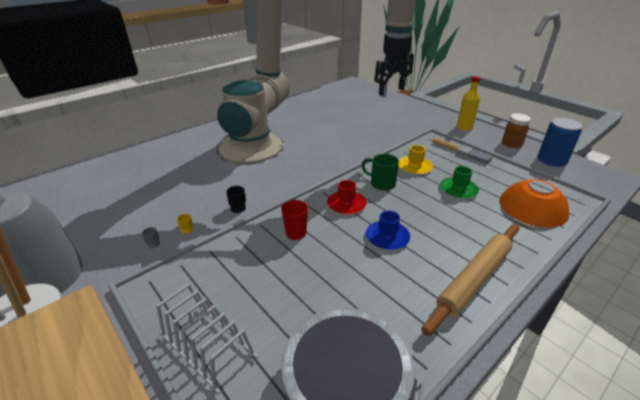

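View pics/e_top.png

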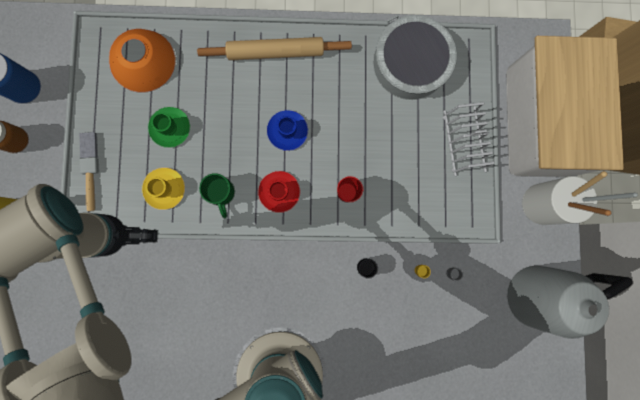

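Both views show all four cups upright in their own saucers. The beaker at (350,189) and the mug at (216,190) are unmoved, and the gripper is clear of everything.

```bash
python3 -c "
from bench import env
print(env.hand_in())"
```

```text
the job is handed in; nothing more can be done
None
```

All four egg cups stand upright in the saucers of their own colour, and I handed the job in at about 33 s on the robot's clock. Each cup was lowered in steps of 1 mm or less until the wrist felt about 5 N, then released. The gripper had lifted and backed well clear before I handed in.

- **Position:** the last check from both cameras puts red, yellow and green within about 2 mm of their saucer centres. Blue is about 2–3 mm off in y. The two cameras disagree with each other by 2–3 mm, about what their calibration allows.
- **Upright:** rim heights in each camera rose by about 4 mm, close to the 5 mm height of the well. The blue cup looked tilted while it was carried. A fit gave about 0.3°, so that was perspective.
- **Left alone:** in the last pictures the beaker and mug show no movement, judged by eye. The small look-alike cups off the board were not touched.

No check failed. The first move call was refused because its rows left out "rx" and "ry"; nothing moved.

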